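# Register a culture plate in the reader drawer and close it

## Robot

A 7-joint arm with a two-finger parallel gripper is mounted at the origin on a cart in front of the work surface, level with it; the furniture and walls round the work are solid. World frame = base frame: x ahead of the robot, y to its left, z up, the work surface at z = 0. Lengths are in mm, angles in rad, forces in N, time in s.
With the tool pointing down it reaches from about 425 to 875 mm from the base axis. Payload 8.4 kg.
Tool frame: the origin (TCP) lies at the very end of the fingers, on their centre line; the grasp point (between the pads) lies behind it (robot.grip_point_offset is the z of the grasp point in the tool frame, in mm); z points along the fingers, y is the line along which they close (so a half turn about z gives the same grasp; the last joint's range is limited). The gripper opens to 87 mm and grips with 3 to 60 N. Pads are 19 mm wide; open, the fingers measure 117 mm over their backs; the gripper's body (75 mm by 190 mm) begins 51 mm behind the grasp point.
Start: joints at [-1.305, 0.333, 0.04, 1.465, -0.013, 1.343, -0.059], TCP at [231.895, 607.197, 222.546] pointing down, gripper open.
Joint ranges: [-2.58, 2.58], [-0.38, 2.09], [-1.3, 1.39], [0.25, 2.4], [-1.5, 4.64], [0.08, 2.09], [-2.65, 2.65]. Speed limits (rad/s): [2.22, 2.22, 2.79, 2.79, 3.14, 3.14, 3.14].

## Interface

Orientations are given as a 3x3 rotation matrix whose columns are the frame's x, y, z axes.
In Python, from cell import robot gives the robot as it stands.
- The arm moves only by the tool drive_tool, never from a script. Its argument "series" is a list that holds one entry, the list of rows, each a list of 7 numbers: the closure, from 0 (fully open) to 1 (shut), then the shift along the world's x, y, z in m, then the turn, a rotation vector about the world's x, y, z in rad. In form: [[[hand, dx, dy, dz, rx, ry, rz], ...]]. A call has 1 to 20 rows; each row shifts and turns the commanded pose from where the row before left it; what a row does not reach is not made up. A row lasts 1/8 s, in which the tool goes at most 62.5 mm and 10.7 degrees, less where a joint would pass 70% of its speed; a pose out of reach is approached as far as the arm can. A call with a gripper value outside its range is refused whole. The fingers move at their own pace and stop on an object; the grip force is fixed at half the most. Time passes only in rows, so rows that do not move let the fingers close. It gives the time, the measured TCP pose, the force, the opening and the grip force at its end, in the units of the state.
- robot.get_state(): the state, without advancing time (a new reading comes with each control period).
- robot.get_image(name): name is "scene" or "top"; returns (picture, depth): 384x512x3 uint8, blue, green, red; 384x512 float32, mm along the optical axis (not along the pixel's ray), 0 where there is no reading.
- robot.camera_info(name): a dict with "fx", "fy", "cx", "cy" (pixels), "R" (3x3) and "t" (3): a world point X has camera coordinates R X + t. Camera axes: x right, y down, z forward; pixel columns grow to the right and rows downward; lengths in mm; the calibration is good to about 2 mm. A picture is of the moment at which its call begins. camera_info takes no time and is no camera call.
- robot.close_job(): hands the job in; it is judged then, once.
Trained networks look in the newest picture that a camera, given by its name, has taken for a name from the list of things; names that differ only in an ending like _2 or _b are one class to them, and where a whole thing is asked for, a point or a joint stands for the part that bears it (a point fixed in the world has none). Each returns a list of dicts, best first, with "confidence" (0 to 1); they miss things now and then, are a little off and sometimes report something else, mostly with a low value. They report only what shows in the picture. A call takes as long as a camera call.
- robot.trace(camera, target): "region" (384x512 bool, what is visible of it) and "location" ([row, column] in pixels, amid what is visible of it).
The state is a dict: "clock": time; "q": joint angles; "joint_velocities": joint speeds; "joint_torque": joint torques, N m; "eef_pos": TCP position; "eef_rot": TCP orientation; "ft_force": force on the tool from outside, world axes, zero at the start; "ft_torque": the same for the moment, N m; "width": opening from 0.0 (shut) to 1.0 (fully open); "gripper_force": force on a finger pad.
Only numpy, scipy, OpenCV 4.12 (cv2) and the standard library are available. Lean on these libraries where they do the work, as an engineer would, in place of code of your own. Each camera call takes 0.05 s, during which the arm holds its last target. There are 200 camera calls.

## Task

The well plate was put down askew on the open drawer of the plate reader. Do not pick the plate up: push it along the tray with the fingertips until it lies flat and square in the corner formed by the two low metal stop rails, touching both the far rail and the left rail; then push the drawer fully home so that the plate is still in that corner. Leave the specimen cups, timer and calculator beside the reader where they are.

Things in the scene. Friction and masses are not known exactly. Their poses are not given: they have to be found in the camera images.
- reader: Compact white bench plate reader, fixed: 225 mm deep (x), 150 wide (y). Origin: centre of its underside, on the bench; its front faces its own -x (towards the robot, yaw -0.18 to 0.08). Its front part is a flat deck 65 mm high; a hood 124 mm high with a tilted display stands on it from x = -0.03 m to the back. The front opening spans the tray's width and ends 37 mm above the tray.
- drawer (a joint): How far the drawer is pushed in, in m: 0 = fully out, 0.200 = fully home (fascia against the reader's front, hard stop). It slides along the reader's x axis with about 5 N of friction and stays where it is left; no spring, no latch. A plate pressed against the far rail with more than 5 N pushes the drawer in.
- drawer_front (a point): Centre of the front face of the drawer's upright white fascia (146 mm wide, 12 mm thick in x, from 8 to 58 mm above the bench); this point is 33 mm above the bench. Axes as the reader's. Pushing here along the reader's +x closes the drawer.
- stop_corner (a point): Corner where the inner faces of the drawer's two stop rails would meet, on the tray's top face, 18 mm above the bench; moves with the drawer, axes as the reader's. Far rail at x = 0, left rail at y = 0, both 6 mm thick and 8 high, 86 and 110 mm long. The flat dark tray, without side walls, runs from here 198 mm in -x to the fascia and 114 mm in -y to its right edge.
- plate: White 24-well plate, loose, 0.09 kg: 127.8 mm (own x) by 85.5 mm (own y), 20 high, straight sides. Origin: centre of its underside. Its centre starts 8 to 25 mm short of seated in x and 11 to 20 mm in y, turned up to 0.15 rad; pushed at one point while askew it may wedge on a rail. Seated, its centre is 63.9 mm in -x and 42.75 mm in -y from stop_corner, 70 mm from plate to fascia.
- plate_corner (a point): The plate's far left bottom corner (+x, +y of the plate): coincides with stop_corner when the plate is seated. Axes as the plate's.
- timer: Pale bench timer, 70 x 70 x 25 mm, loose, on the bench right of the drawer; origin centre of underside. Leave alone.
- calculator: Calculator, 112 x 66 x 13 mm, loose, on the bench left of the drawer; origin centre of underside. Leave alone.
- cup_left: Closed specimen cup with yellow lid, 61 mm across, 70 high, loose, left of the drawer; origin centre of underside. Leave alone.
- cup_right: Closed specimen cup with white lid, 61 mm across, 70 high, loose, right of the drawer; origin centre of underside. Leave alone.

How it is judged:
By the outcome, as a careful person would: the job done as asked, in the order asked, and still so for the second after the job is handed in, with the robot touching nothing.
It also fails if it takes over 51 s, if anything falls off the work surface, if the arm or the gripper's body presses on something with over 40 N, if the wrist force passes 120 N, or if a joint passes its speed limit or range.

## Working session

There is one attempt and no reset: what is moved stays moved. The work goes in short steps, Python scripts to look and compute and a tool call to move; the robot and the scene stay as the last step left them, time stands still between calls to the robot, and variables do not carry over. Pictures are saved under pics/ and viewed, at most 10 in all, crops included, and the job is handed in when it is done.

Besides the shell and the picture viewer there is one more tool, called after "Emit:" in YAML: its name, and indented under it one key for each argument. drive_tool: Moves the arm, as the interface text tells. Its arguments: {"type":"object","properties":{"series":{"type":"array","items":{"type":"array","items":{"type":"array","items":{"type":"number"}}}}},"required":["series"]}

```bash
mkdir -p pics
cat > h.py <<'E'
import numpy as np,cv2
from cell import robot
def pts(cam,depth,mask):
    c=robot.camera_info(cam);v,u=np.nonzero(mask&(depth>0));z=depth[v,u]
    P=np.c_[(u-c['cx'])/c['fx']*z,(v-c['cy'])/c['fy']*z,z]
    return (P-np.array(c['t']))@np.array(c['R'])
E
python3 - <<'E'
from h import *
for n in("top","scene"):
    im,d=robot.get_image(n);cv2.imwrite(f'pics/{n}0.png',im);np.save(n+'0.npy',d)
    c=robot.camera_info(n);print(n,c['fx'],-np.array(c['R']).T@np.array(c['t']))
    for t in("reader","drawer","plate","timer","calculator","cup_left","cup_right"):
        r=robot.trace(n,t)
        for x in r[:1]:
            P=pts(n,d,x['region']);print(t,round(x['confidence'],2),np.round(x['location']),x['region'].sum(),np.median(P,0).round(),np.percentile(P,2,0).round(),np.percentile(P,98,0).round())
            np.save(f'{n}_{t}.npy',x['region'])
print(robot.get_state()['clock'],robot.grip_point_offset)
E
```

```text
top 483.6579563709017 [ 477.72379803   57.04861029 1298.08468629]
reader 0.85 [150. 224.] 7534 [734.  90.  65.] [474.  15.  11.] [883. 156. 127.]
drawer 0.57 [230. 220.] 2219 [528. 101.  19.] [471.  24.  13.] [678. 147.  60.]
plate 0.63 [202. 235.] 1554 [591.  75.  32.] [530.  29.  22.] [653. 120.  41.]
timer 0.77 [261. 332.] 769 [ 438. -187.   22.] [ 399. -229.   -0.] [ 479. -147.   28.]
calculator 0.89 [263. 148.] 1075 [443. 299.  12.] [391. 264.   5.] [497. 335.  17.]
cup_left 0.93 [215. 140.] 491 [562. 312.  69.] [535. 286.  14.] [589. 342.  74.]
cup_right 0.95 [211. 344.] 499 [ 566. -218.   69.] [ 539. -246.    2.] [ 595. -191.   74.]
scene 363.2422968911631 [ 149.46775393 -573.35016515  443.9577977 ]
reader 0.62 [170. 300.] 6062 [746.  36.  58.] [470.   7.   7.] [881. 150. 123.]
drawer 0.67 [203. 216.] 1506 [498.  48.  18.] [470.  10.   9.] [682. 145.  57.]
plate 0.72 [192. 246.] 1262 [584.  61.  32.] [528.  20.  16.] [659. 121.  37.]
timer 0.85 [285. 260.] 1416 [ 433. -200.   20.] [ 396. -236.    3.] [ 475. -157.   24.]
calculator 0.81 [184. 152.] 527 [439. 286.   9.] [391. 257.   2.] [495. 326.  12.]
cup_left 0.79 [161. 191.] 524 [556. 293.  45.] [536. 281.   0.] [587. 331.  68.]
cup_right 0.67 [248. 330.] 1317 [ 556. -234.   57.] [ 540. -252.    3.] [ 595. -198.   69.]
0.8 -18.700000000000003
```

View pics/top0.png

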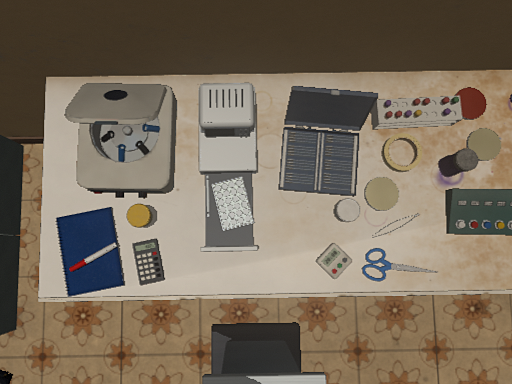

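View pics/scene0.png

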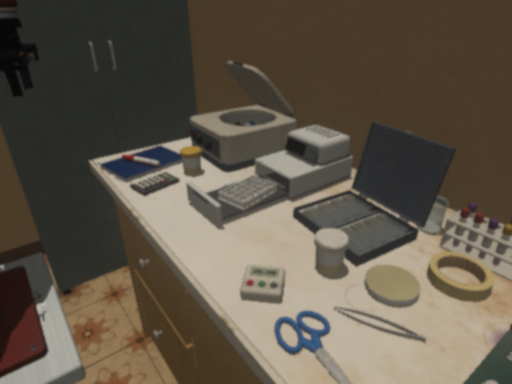

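Run:
```python
from h import *
im=cv2.imread('pics/top0.png');d=np.load('top0.npy')
cv2.imwrite('pics/crop0.png',cv2.resize(im[70:260,180:280],None,fx=5.2,fy=3.15*1.0) if 0 else cv2.resize(im[150:256,190:270],None,fx=5.6,fy=5.6,interpolation=cv2.INTER_CUBIC))
full=np.zeros(d.shape,bool);full[75:260,190:270]=1
P=pts('top',d,full)
def rect(Q,n):
    r=cv2.minAreaRect(Q[:,:2].astype(np.float32));print(n,len(Q),np.round(r[0],1),np.round(r[1],1),round(r[2],2),cv2.boxPoints(r).round().tolist())
box=lambda a,b,z0,z1:P[(P[:,0]>a)&(P[:,0]<b)&(P[:,2]>z0)&(P[:,2]<z1)]
rect(box(680,800,60,70),'deck')
rect(box(460,500,50,64),'fascia')
m=np.load('top_plate.npy');Q=pts('top',d,m);Q=Q[(Q[:,2]>30)&(Q[:,2]<44)];rect(Q,'plate')
rect(box(490,680,12,24),'tray')
B=box(460,900,110,135);rect(B,'hood')
```

```text
deck 1861 [739.6  86.3] [119.4 149.8] 0.26 [[680.0, 161.0], [680.0, 11.0], [800.0, 12.0], [799.0, 161.0]]
fascia 279 [474.6  85.6] [ 12.2 145.1] 0.89 [[467.0, 158.0], [470.0, 13.0], [482.0, 13.0], [480.0, 158.0]]
plate 1136 [592.8  75.3] [123.1  81.4] 13.34 [[523.0, 101.0], [542.0, 22.0], [662.0, 50.0], [643.0, 129.0]]
tray 1760 [585.2  81.3] [137.  189.5] 89.96 [[490.0, 13.0], [680.0, 13.0], [680.0, 150.0], [490.0, 150.0]]
hood 2459 [831.  86.] [137.7 121. ] 88.24 [[768.0, 19.0], [889.0, 15.0], [894.0, 153.0], [773.0, 157.0]]
```

View pics/crop0.png

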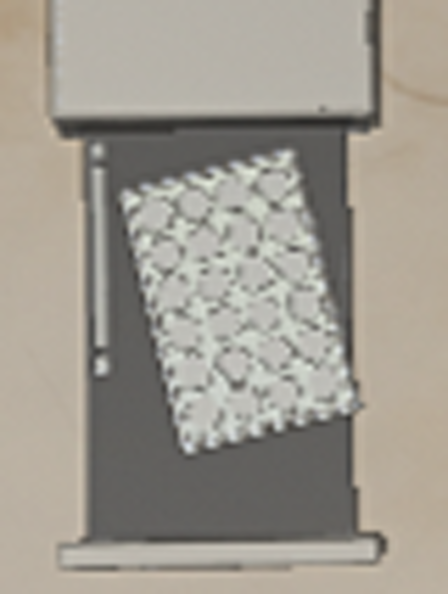

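```bash
cat >> h.py <<'E'
def back(cam,u,v,z):
    c=robot.camera_info(cam);R=np.array(c['R']);t=np.array(c['t'])
    o=-R.T@t;r=R.T@np.array([(u-c['cx'])/c['fx'],(v-c['cy'])/c['fy'],1.]);return (o+r*(z-o[2])/r[2]).round(1)
E
python3 - <<'E'
from h import *
def b(n,x,y,z): print(n,back('top',190+x/5.6-.5,150+y/5.6-.5,z))
for a in [('trayR far',348,140,18),('trayR near',356,535,18),('railL far',92,145,26),('railL near',95,372,26),('railR far',104,145,26),('railR near',108,372,26),('trayL near',87,535,18),('fasc FL',60,568,58),('fasc FR',382,559,58),('deckFL',55,122,65),('deckFR',376,110,65),
('pl farL',122,190,38),('pl farR',292,150,38),('pl nearR',355,408,38),('pl nearL',187,455,38)]: b(*a)
s=robot.get_state();print(s['eef_rot'],s['width'])
# subpixel line fits of dark-tray right edge / fascia front
im=cv2.imread('pics/top0.png');g=cv2.GaussianBlur(im,(0,0),.7)[:,:,2].astype(float)
L=[]
for v in range(180,242):
    r=g[v,240:262];k=np.abs(np.diff(r));
    i=k[4:].argmax()+4;i=min(max(i,1),19);w=k[i-1:i+2];L.append(back('top',240+i+.5+(w@[-1,0,1])/w.sum(),v,18)[:2])
L=np.array(L);o=cv2.fitLine(L.astype(np.float32),cv2.DIST_HUBER,0,.01,.01).ravel();print('tray right',o,'res',np.std(L[:,1]-o[3]-(L[:,0]-o[2])*o[1]/o[0]))
L=[]
for u in range(205,254):
    r=g[238:262,u];k=np.diff(r)
    i=np.abs(k[8:20]).argmax()+8;w=np.abs(k[i-1:i+2]);L.append(back('top',u,238+i+.5+(w@[-1,0,1])/w.sum(),58)[:2])
L=np.array(L);o=cv2.fitLine(L.astype(np.float32),cv2.DIST_HUBER,0,.01,.01).ravel();print('fascia',o)
E
```

```text
trayR far [669.8  21.9  18. ]
trayR near [482.4  21.8  18. ]
railL far [668.2 143.7  26. ]
railL near [560.4 143.1  26. ]
railR far [668.1 138.   26. ]
railR near [560.3 137.   26. ]
trayL near [484.5 147.9  18. ]
fasc FL [469.6 157.5  58. ]
fasc FR [471.3  11.3  58. ]
deckFL [673.3 158.   65. ]
deckFR [676.5  10.   65. ]
pl farL [644.8 128.9  38. ]
pl farR [662.5  48.9  38. ]
pl nearR [540.9  21.6  38. ]
pl nearL [520.4  99.9  38. ]
[[-9.34174247e-01  3.56817145e-01 -1.93265587e-05]
 [ 3.56817146e-01  9.34174247e-01 -1.51526347e-05]
 [ 1.26476536e-05 -2.10512486e-05 -1.00000000e+00]] 0.9986248777101141
tray right [ 9.9993259e-01 -1.1610815e-02  5.4933002e+02  2.1629999e+01] res 3.1176280596227093
fascia [7.4933823e-03 9.9997193e-01 4.7958002e+02 9.4120003e+01]
```

Emit:
drive_tool:
  series:
    - [[0.4,0.0227,-0.04,-0.0045,0,0,-0.075],[0.4,0.0227,-0.04,-0.0045,0,0,-0.075],[0.4,0.0227,-0.04,-0.0045,0,0,-0.075],[0.4,0.0227,-0.04,-0.0045,0,0,-0.075],[0.4,0.0227,-0.04,-0.0045,0,0,-0.075],[0.4,0.0227,-0.04,-0.0045,0,0,-0.075],[0.4,0.0227,-0.04,-0.0045,0,0,-0.075],[0.4,0.0227,-0.04,-0.0045,0,0,-0.075],[0.4,0.0227,-0.04,-0.0045,0,0,-0.075],[0.4,0.0227,-0.04,-0.0045,0,0,-0.075],[0.4,0.0227,-0.04,-0.0045,0,0,-0.075],[0.4,0.0227,-0.04,-0.0045,0,0,-0.075],[0.4,0.0227,-0.04,-0.0045,0,0,-0.075],[0.4,0.0227,-0.04,-0.0045,0,0,-0.075],[0.4,0.0227,-0.04,-0.0045,0,0,-0.075],[0.4,0.0227,-0.04,-0.0045,0,0,-0.075],[0.4,0,0,0,0,0,0]]

```text
clock: 2.92
eef_pos: [595.7, -37.2, 150.3]
eef_rot: [[0.0, 1.0, 0.0], [1.0, -0.0, -0.002], [-0.002, 0.0, -1.0]]
ft_force: [-0.5, 0.2, -0.3]
width: 0.604
gripper_force: 0.0
```

Emit:
drive_tool:
  series:
    - [[0.4,0,0,-0.04,0,0,0],[0.4,0,0,-0.04,0,0,0],[0.4,0,0,-0.035,0,0,0],[0.4,0,0,-0.011,0,0,0],[0.4,0,0.015,0,0,0,0],[0.4,0,0.02,0,0,0,0],[0.4,0,0.006,0,0,0,0],[0.4,0,0.004,0,0,0,0],[0.4,0,0.004,0,0,0,0],[0.4,0,0.004,0,0,0,0],[0.4,0,0.004,0,0,0,0],[0.4,0,0.004,0,0,0,0],[0.4,0,0.003,0,0,0,0],[0.4,0,0.003,0,0,0,0],[0.4,0,0.003,0,0,0,0],[0.4,0,0,0,0,0,0]]

```text
clock: 4.92
eef_pos: [595.1, 37.7, 24.5]
eef_rot: [[-0.006, 1.0, 0.0], [1.0, 0.006, 0.0], [0.0, 0.0, -1.0]]
ft_force: [0.3, -0.0, 0.7]
width: 0.598
gripper_force: 0.0
```

Run:
```python
from h import *
im,d=robot.get_image('top');cv2.imwrite('pics/crop1.png',cv2.resize(im[150:256,190:270],None,fx=5.6,fy=5.6,interpolation=cv2.INTER_CUBIC))
im2,d=robot.get_image('scene')
cv2.imwrite('pics/s1.png',cv2.resize(im2[120:260,170:330],None,fx=4,fy=4,interpolation=cv2.INTER_CUBIC))
```

```text
(no output)
```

View pics/s1.png

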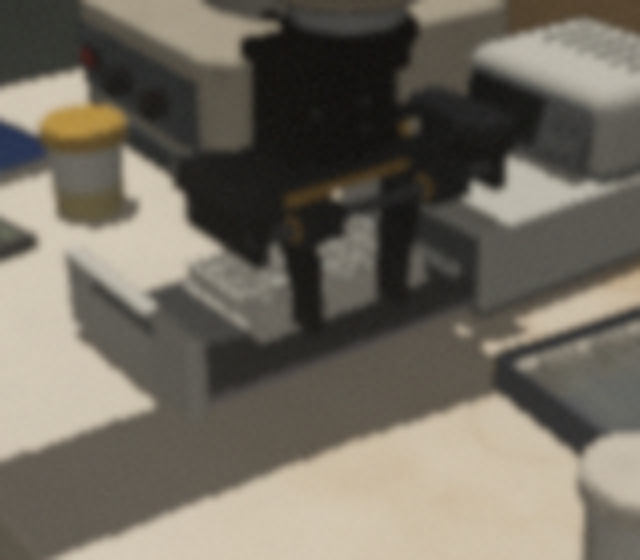

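The scene crop shows both fingertips (about 305,320 and 395,290) against the plate's right side, on the tray, and the plate is nearly square. I'll keep pushing gently.

Emit:
drive_tool:
  series:
    - [[0.4,0,0.002,0,0,0,0],[0.4,0,0.001,0,0,0,0],[0.4,0,0.001,0,0,0,0],[0.4,0,0,0,0,0,0]]

```text
clock: 5.52
eef_pos: [594.9, 39.9, 24.5]
eef_rot: [[-0.005, 1.0, -0.0], [1.0, 0.005, -0.001], [-0.001, -0.0, -1.0]]
ft_force: [-2.1, -3.9, 2.0]
width: 0.6
gripper_force: 2.4
```

Emit:
drive_tool:
  series:
    - [[0.4,0,0.001,0,0,0,0],[0.4,0,0.001,0,0,0,0],[0.4,0,0,0,0,0,0]]

```text
clock: 5.9
eef_pos: [594.7, 40.1, 24.5]
eef_rot: [[-0.003, 1.0, -0.001], [1.0, 0.003, -0.003], [-0.003, -0.001, -1.0]]
ft_force: [-2.6, -10.3, 2.4]
width: 0.597
gripper_force: 4.7
```

Emit:
drive_tool:
  series:
    - [[0.4,0,-0.006,0,0,0,0],[0.4,0,-0.012,0,0,0,0],[0.4,0,0,0.04,0,0,0],[0.4,0,0,0.04,0,0,0],[0.4,-0.01,0.0077,0,0,0,0.175],[0.4,-0.01,0.0077,0,0,0,0.175],[0.4,-0.01,0.0077,0,0,0,0.175],[0.4,-0.01,0.0077,0,0,0,0.175],[0.4,-0.01,0.0077,0,0,0,0.175],[0.4,-0.01,0.0077,0,0,0,0.175],[0.4,-0.01,0.0077,0,0,0,0.175],[0.4,-0.01,0.0077,0,0,0,0.175],[0.4,-0.01,0.0077,0,0,0,0.175],[0.4,0,0,0,0,0,0]]

```text
clock: 7.65
eef_pos: [504.8, 94.8, 104.7]
eef_rot: [[-1.0, -0.01, 0.0], [-0.01, 1.0, 0.001], [-0.0, 0.001, -1.0]]
ft_force: [-0.3, 0.3, 0.2]
width: 0.602
gripper_force: 0.0
```

Run:
```python
from h import *
im,d=robot.get_image('top')
cv2.imwrite('pics/c2.png',cv2.resize(im[150:256,190:270],None,fx=5.6,fy=5.6,interpolation=cv2.INTER_CUBIC))
im,d=robot.get_image('scene')
for x in robot.trace('scene','plate')[:1]:
    P=pts('scene',d,x['region']);P=P[(P[:,2]>32)&(P[:,2]<44)]
    r=cv2.minAreaRect(P[:,:2].astype(np.float32));print(x['confidence'],len(P),r,cv2.boxPoints(r).round().tolist())
```

```text
0.65 623 ((601.5587768554688, 91.88404083251953), (85.24047088623047, 124.64712524414062), 89.66179656982422) [[539.0, 50.0], [664.0, 49.0], [664.0, 134.0], [539.0, 135.0]]
```

View pics/c2.png

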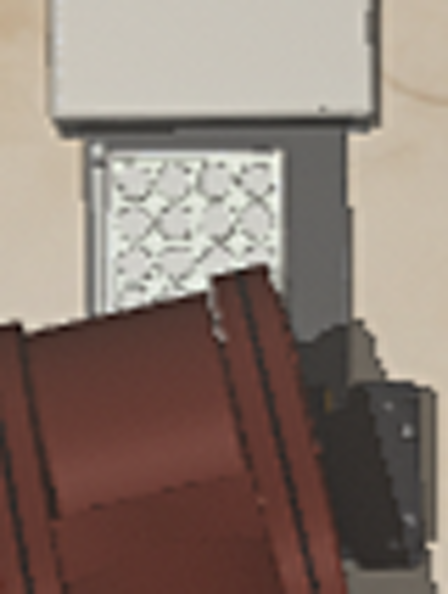

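The plate is square: its left edge (column 108) runs along the left rail (column 97), with about 15 mm still to go in x. Next I push it to the far rail.

Emit:
drive_tool:
  series:
    - [[0.4,0,0,-0.04,0,0,0],[0.4,0,0,-0.03,0,0,0],[0.4,0,0,-0.01,0,0,0],[0.4,0.012,0,0,0,0,0],[0.4,0.004,0,0,0,0,0],[0.4,0.004,0,0,0,0,0],[0.4,0.004,0,0,0,0,0],[0.4,0.003,0,0,0,0,0],[0.4,0.003,0,0,0,0,0],[0.4,0.002,0,0,0,0,0],[0.4,0,0,0,0,0,0]]

```text
clock: 9.18
eef_pos: [537.4, 94.6, 24.5]
eef_rot: [[-1.0, -0.01, 0.0], [-0.01, 1.0, -0.0], [-0.0, -0.0, -1.0]]
ft_force: [0.2, 0.2, -0.1]
width: 0.599
gripper_force: 0.0
```

Emit:
drive_tool:
  series:
    - [[0.4,0.002,0,0,0,0,0],[0.4,0.002,0,0,0,0,0],[0.4,0,0,0,0,0,0]]

```text
clock: 9.55
eef_pos: [541.2, 94.5, 24.5]
eef_rot: [[-1.0, -0.01, 0.0], [-0.01, 1.0, -0.0], [-0.0, -0.0, -1.0]]
ft_force: [0.0, 0.1, 0.4]
width: 0.603
gripper_force: 0.2
```

Emit:
drive_tool:
  series:
    - [[0.4,0.001,0,0,0,0,0],[0.4,0.001,0,0,0,0,0],[0.4,0,0,0,0,0,0]]

```text
clock: 9.93
eef_pos: [542.6, 94.5, 24.4]
eef_rot: [[-1.0, -0.01, -0.001], [-0.01, 1.0, -0.0], [0.001, -0.0, -1.0]]
ft_force: [-4.7, -1.0, 3.7]
width: 0.6
gripper_force: 2.5
```

Emit:
drive_tool:
  series:
    - [[0.4,0.001,0,0,0,0,0],[0.4,0,0,0,0,0,0]]

```text
clock: 10.18
eef_pos: [543.7, 94.5, 24.4]
eef_rot: [[-1.0, -0.01, -0.001], [-0.01, 1.0, -0.0], [0.001, -0.0, -1.0]]
ft_force: [-4.6, 0.3, 2.8]
width: 0.603
gripper_force: 2.5
```

Emit:
drive_tool:
  series:
    - [[0.4,-0.006,0,0,0,0,0],[0.4,-0.015,0,0,0,0,0],[0.4,0,0,0.04,0,0,0],[0.4,0,0,0.04,0,0,0],[0.4,0.01,-0.015,0,0,0,-0.175],[0.4,0.01,-0.02,0,0,0,-0.175],[0.4,0.01,-0.02,0,0,0,-0.175],[0.4,0.01,-0.02,0,0,0,-0.175],[0.4,0.01,-0.02,0,0,0,-0.175],[0.4,0.01,-0.02,0,0,0,-0.175],[0.4,0.01,0,0,0,0,-0.175],[0.4,0.01,0,0,0,0,-0.175],[0.4,0.01,0,0,0,0,-0.172],[0.4,0,0,0,0,0,0]]

```text
clock: 11.92
eef_pos: [612.9, -20.3, 104.4]
eef_rot: [[-0.01, 1.0, 0.0], [1.0, 0.01, -0.0], [-0.0, 0.0, -1.0]]
ft_force: [-0.8, -0.2, 0.4]
width: 0.598
gripper_force: 0.0
```

Run:
```python
from h import *
im,d=robot.get_image('top')
cv2.imwrite('pics/c3.png',cv2.resize(im[150:256,190:270],None,fx=5.6,fy=5.6,interpolation=cv2.INTER_CUBIC))
```

```text
(no output)
```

View pics/c3.png

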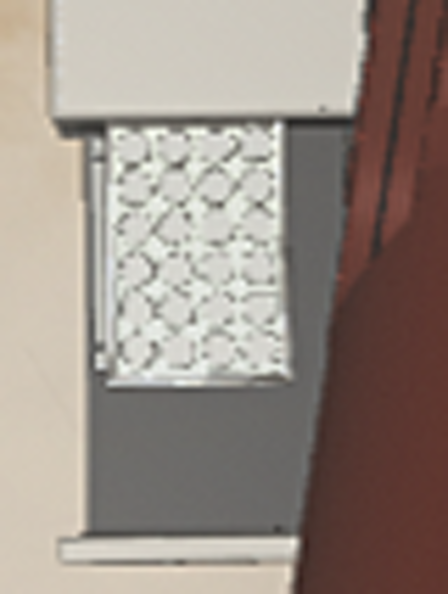

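The plate now lies square against the left rail, with its far edge at the opening. Before closing the drawer I press lightly once more toward the left rail.

Emit:
drive_tool:
  series:
    - [[0.4,0,0,-0.04,0,0,0],[0.4,0,0,-0.03,0,0,0],[0.4,0,0,-0.01,0,0,0],[0.4,0,0.025,0,0,0,0],[0.4,0,0.025,0,0,0,0],[0.4,0,0.004,0,0,0,0],[0.4,0,0.002,0,0,0,0],[0.4,0,0.002,0,0,0,0],[0.4,0,0.002,0,0,0,0],[0.4,0,0,0,0,0,0]]

```text
clock: 13.22
eef_pos: [613.1, 39.2, 24.5]
eef_rot: [[-0.009, 1.0, -0.0], [1.0, 0.009, -0.0], [-0.0, -0.0, -1.0]]
ft_force: [0.4, -1.1, 0.1]
width: 0.601
gripper_force: 0.0
```

Emit:
drive_tool:
  series:
    - [[0.4,0,0.001,0,0,0,0],[0.4,0,0,0,0,0,0]]

```text
clock: 13.48
eef_pos: [613.1, 39.7, 24.6]
eef_rot: [[-0.008, 1.0, -0.0], [1.0, 0.008, -0.001], [-0.001, -0.0, -1.0]]
ft_force: [-0.5, -2.7, 0.4]
width: 0.601
gripper_force: 1.3
```

Emit:
drive_tool:
  series:
    - [[0.4,0,-0.006,0,0,0,0],[0.4,0,-0.015,0,0,0,0],[0.4,0,0,0.04,0,0,0],[0.4,0,0,0.04,0,0,0],[0.4,-0.0195,0.0075,0,0,0,0.175],[0.4,-0.0195,0.0075,0,0,0,0.175],[0.4,-0.0195,0.0075,0,0,0,0.175],[0.4,-0.0195,0.0075,0,0,0,0.175],[0.4,-0.0195,0.0075,0,0,0,0.175],[0.4,-0.0195,0.0075,0,0,0,0.175],[0.4,-0.0195,0.0075,0,0,0,0.175],[0.4,-0.0195,0.0075,0,0,0,0.175],[0.4,-0.0195,0.0075,0,0,0,0.172],[0.4,0,0,0,0,0,0]]

```text
clock: 15.22
eef_pos: [436.8, 86.7, 104.6]
eef_rot: [[-1.0, -0.011, -0.0], [-0.011, 1.0, 0.001], [0.0, 0.001, -1.0]]
ft_force: [-0.2, 0.0, 0.1]
width: 0.6
gripper_force: 0.0
```

Emit:
drive_tool:
  series:
    - [[0.4,0,0,-0.04,0,0,0],[0.4,0,0,-0.032,0,0,0],[0.4,0,0,0,0,0,0]]

```text
clock: 15.6
eef_pos: [436.7, 85.5, 31.0]
eef_rot: [[-1.0, -0.006, -0.003], [-0.006, 1.0, -0.002], [0.003, -0.002, -1.0]]
ft_force: [0.6, 0.0, 0.5]
width: 0.601
gripper_force: 0.0
```

Emit:
drive_tool:
  series:
    - [[0.4,0.01,0,0.002,0,0,0],[0.4,0.008,0,0,0,0,0],[0.4,0.004,0,0,0,0,0],[0.4,0.0015,0,0,0,0,0],[0.4,0.0015,0,0,0,0,0],[0.4,0.0015,0,0,0,0,0],[0.4,0.0015,0,0,0,0,0],[0.4,0.002,0,0,0,0,0],[0.4,0.003,0,0,0,0,0],[0.4,0.004,0,0,0,0,0],[0.4,0.005,0,0,0,0,0],[0.4,0.005,0,0,0,0,0],[0.4,0.005,0,0,0,0,0],[0.4,0.005,0,0,0,0,0],[0.4,0.005,0,0,0,0,0],[0.4,0.005,0,0,0,0,0],[0.4,0.005,0,0,0,0,0],[0.4,0.004,0,0,0,0,0],[0.4,0.003,0,0,0,0,0],[0.4,0.002,0,0,0,0,0]]

```text
clock: 18.1
eef_pos: [517.9, 87.0, 34.3]
eef_rot: [[-1.0, -0.01, -0.001], [-0.01, 1.0, -0.0], [0.001, -0.0, -1.0]]
ft_force: [-5.1, 0.2, 4.2]
width: 0.6
gripper_force: 2.6
```

Emit:
drive_tool:
  series:
    - [[0.4,0.002,0,0,0,0,0],[0.4,0.003,0,0,0,0,0],[0.4,0.004,0,0,0,0,0],[0.4,0.005,0,0,0,0,0],[0.4,0.006,0,0,0,0,0],[0.4,0.007,0,0,0,0,0],[0.4,0.008,0,0,0,0,0],[0.4,0.008,0,0,0,0,0],[0.4,0.008,0,0,0,0,0],[0.4,0.008,0,0,0,0,0],[0.4,0.008,0,0,0,0,0],[0.4,0.008,0,0,0,0,0],[0.4,0.008,0,0,0,0,0],[0.4,0.008,0,0,0,0,0],[0.4,0.008,0,0,0,0,0],[0.4,0.007,0,0,0,0,0],[0.4,0.006,0,0,0,0,0],[0.4,0.005,0,0,0,0,0],[0.4,0.004,0,0,0,0,0],[0.4,0.003,0,0,0,0,0]]

```text
clock: 20.6
eef_pos: [642.2, 87.1, 34.4]
eef_rot: [[-1.0, -0.01, -0.001], [-0.01, 1.0, -0.0], [0.001, -0.0, -1.0]]
ft_force: [-5.2, -0.1, 4.5]
width: 0.6
gripper_force: 2.6
```

Emit:
drive_tool:
  series:
    - [[0.4,0.003,0,0,0,0,0],[0.4,0.003,0,0,0,0,0],[0.4,0.002,0,0,0,0,0],[0.4,0.002,0,0,0,0,0],[0.4,0.002,0,0,0,0,0],[0.4,0.001,0,0,0,0,0],[0.4,0,0,0,0,0,0]]

```text
clock: 21.48
eef_pos: [652.1, 87.0, 34.3]
eef_rot: [[-1.0, -0.01, -0.007], [-0.01, 1.0, 0.0], [0.007, 0.0, -1.0]]
ft_force: [-19.7, 0.4, 16.2]
width: 0.601
gripper_force: 10.1
```

Emit:
drive_tool:
  series:
    - [[0.4,0.001,0,0,0,0,0],[0.4,0,0,0,0,0,0]]

```text
clock: 21.72
eef_pos: [652.2, 87.0, 34.3]
eef_rot: [[-1.0, -0.009, -0.009], [-0.009, 1.0, 0.0], [0.009, 0.0, -1.0]]
ft_force: [-24.1, 0.1, 19.6]
width: 0.594
gripper_force: 12.3
```

Emit:
drive_tool:
  series:
    - [[0.4,-0.006,0,0,0,0,0],[0.4,-0.02,0,0,0,0,0],[0.4,-0.04,0,0.02,0,0,0],[0.4,-0.04,0,0.04,0,0,0],[0.4,-0.04,0.04,0.04,0,0,0],[0.4,-0.03,0.04,0.04,0,0,0],[0.4,0,0.05,0.04,0,0,0],[0.4,0,0.05,0,0,0,0],[0.4,0,0.05,0,0,0,0],[0.4,0,0.05,0,0,0,0],[0.4,0,0,0,0,0,0]]

```text
clock: 23.1
eef_pos: [483.9, 365.8, 208.0]
eef_rot: [[-1.0, -0.016, 0.0], [-0.016, 1.0, 0.001], [-0.0, 0.001, -1.0]]
ft_force: [0.5, -0.7, -0.4]
width: 0.602
gripper_force: 0.0
```

Run:
```python
from h import *
im,d=robot.get_image('top');im2,d2=robot.get_image('scene')
a=cv2.resize(im[70:250,120:370],(500,360));b=cv2.resize(im2[110:230,200:400],None,fx=3,fy=3,interpolation=cv2.INTER_CUBIC)[:,:]
cv2.imwrite('pics/f.png',np.hstack([a[:,:300],b[:,:500]]))
```

```text
(no output)
```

View pics/f.png

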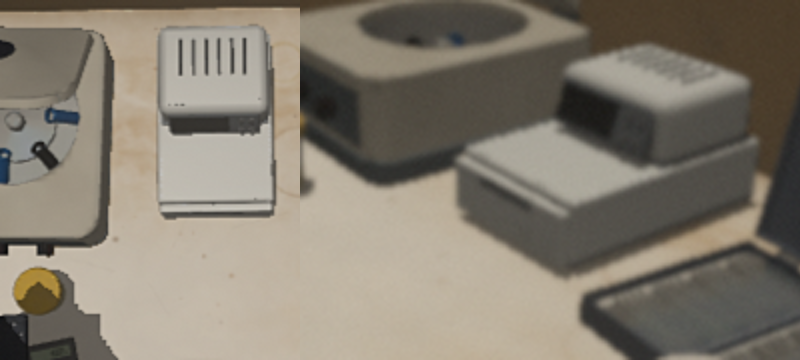

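The drawer front (row 210 in the top view) sits flush against the reader. The yellow-lidded cup at (38,290) is where it was. I'm handing the job in.

```bash
python3 -c "
from cell import robot
print(robot.close_job())"
```

```text
the job is handed in; nothing more can be done
None
```

I squared the plate in the stop corner against both rails, pushed the drawer home to its hard stop, and handed the job in at about 23 s. I couldn't see the plate once the drawer was shut, and I didn't re-measure the cups, timer or calculator; the hand-in gave no verdict.

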